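# Line up four blanks in the batch jig and lock them with the cam

### The job

Four blanks lie in a row in the holding jig, short of its end stop. With the fingertips, push the row along the fence as one train until it is tight against the end stop with no gaps, then swing the cam lever round until its cam presses firmly on the last blank and locks it. Grasp and lift nothing, and leave the loose spare block and the wax tin where they are.

Things in the scene. Friction and masses are not known exactly. Their poses are not given: they have to be found in the camera images.
- jig: The holding jig, fixed to the bench: plywood base 340 x 149 mm, 12 mm thick (y from -70.5 to +78.5 mm). Origin half-way along and across the channel, at bench level; z up, x along the channel towards the end stop, y across it towards the cam side. The channel is 93 mm wide, its floor 12 mm above the bench; its -x end is open.
- stop_face (a point): Centre of the end stop's face that the first blank comes to rest on, at x = +145 mm of the jig, 28 mm above the bench. The stop is a cross bar 25 mm thick, top 40 mm above the bench.
- fence_top (a point): Middle of the top of the fence along the channel's -y side: 24 mm wide, 340 mm long, 40 mm above the bench; its inner face is at y = -46.5 mm of the jig.
- rail_top (a point): Middle of the top of the low rail along the channel's +y side: 32 mm wide, 340 mm long, 24 mm above the bench; its inner face is at y = +46.5 mm of the jig. The cam turns on top of it.
- blank_1: First blank of the row, next to the end stop: a plain wooden block, 45 mm along the row (its x) x 90 mm across (its y) x 32 mm high, 50 to 105 g. Origin at the centre of its underside; x points towards the end stop. It slides on the jig's floor, with 3 mm of side play in the channel.
- blank_2: Second blank, the same, behind the first (touching or within about 2 mm, as are all neighbours).
- blank_3: Third blank, the same.
- blank_4: Last blank of the row, the same: the one to push on. Its free rear face is 22.5 mm behind its origin, towards the open end. When the row is home (60 to 110 mm further on) its origin is 157.5 mm from the stop face.
- cam (a joint): Angle of the cam lever about its upright bolt, rad; 0 = open, limit 1.75, grows anticlockwise seen from above; starts at 0 to 0.35. At value q the lever points 1.745 + q from the jig's x axis. The cam meets the last blank at about 0.6 to 1.2 and locks at about 1.3. The bolt is stiff (0.05 N m): the lever stays where it is left. A push of 4 to 8 N near the lever's end locks it well.
- cam_pivot (a point): Axis of the cam's bolt, on the low rail, 34 mm above the bench (half-way up the cam). The cam is a round wooden disc 40 mm across, 26 to 42 mm above the bench, its centre 6 mm off the bolt; disc and lever are one piece.
- lever_end (a point): Centre of the round end (23 mm across) of the cam lever, 86 mm from the bolt axis, 34 mm above the bench. The lever is a dark wooden bar 16 mm wide, from 27 to 41 mm above the bench.
- spare_block: Bystander: a loose wooden block 40 x 50 x 24 mm on the bench. Origin at the centre of its underside.
- wax_tin: Bystander: a round green tin, 86 mm across and 29 mm high. Origin at the centre of its underside.
Not all that is in view belongs to the job. What is shaped like the blank_4 but black is not meant.

How it is judged (in metres and radians):
On the way, in this order (a step that is already met when the one before it is completed fails the run):
1. the whole row of four blanks is up against the end stop, with no gaps left (x of blank_1 in the frame of jig above 0.1195 m and x of blank_2 in the frame of jig above 0.0745 m and x of blank_3 in the frame of jig above 0.0295 m and x of blank_4 in the frame of jig above -0.0155 m and angle between the x axis of each of blank_1, blank_2, blank_3, blank_4 and the x axis of jig, either way round below 0.06 rad and height (world z) of each of blank_1, blank_2, blank_3, blank_4 below 0.016 m), for 0.2 s.
2. the cam lever is swung round and its cam bears on the last blank (value of joint cam above 1.1 rad and contact force between cam and blank_4 above 5 N), for 0.2 s.
At the end, for the whole second after the job is handed in: All four blanks lie flat in the channel, square to the jig within about 3 degrees, each within 3 mm of its place in a tight row against the end stop; the cam lever is turned past 1.1 rad and its cam presses on the last blank with more than 5 N; the blanks are at rest (all of step 1 and all of step 2 and linear speed of each of blank_1, blank_2, blank_3, blank_4 below 0.01 m/s); the robot touches nothing.
It fails at once if a blank is lifted off the floor of the jig or tipped up (height (world z) of any of blank_1, blank_2, blank_3, blank_4 above 0.024 m or angle between any of blank_1, blank_2, blank_3, blank_4's own z axis and vertical above 0.25 rad).
It fails at once if the row is pulled apart (a gap of more than 15 mm between neighbouring blanks) (distance between blank_1 and blank_2 above 0.06 m or distance between blank_2 and blank_3 above 0.06 m or distance between blank_3 and blank_4 above 0.06 m).
It fails at once if the spare block or the wax tin is moved (distance of any of spare_block, wax_tin from where it was at the start of the episode above 0.02 m).
It also fails if it takes over 48 s, if anything falls off the work surface, if the arm or the gripper's body presses on something with over 40 N, if the wrist force passes 120 N, or if a joint passes its speed limit or range.

### The arm

A 7-joint arm with a two-finger parallel gripper is mounted at the origin on the work surface; the furniture and walls round the work are solid. World frame = base frame: x ahead of the robot, y to its left, z up, the work surface at z = 0. Lengths are in m, angles in degrees, forces in N, time in s.
With the tool pointing down it reaches from about 0.425 to 0.875 m from the base axis. Payload 4.7 kg.
Tool frame: the origin (TCP) lies at the very end of the fingers, on their centre line; the grasp point (between the pads) lies 19 mm behind it; z points along the fingers, y is the line along which they close (so a half turn about z gives the same grasp; the last joint's range is limited). The gripper opens to 87 mm and grips with 3 to 60 N. Pads are 19 mm wide; open, the fingers measure 117 mm over their backs; the gripper's body (75 mm by 190 mm) begins 51 mm behind the grasp point.
Start: joints at [72.599, 18.392, -4.016, 83.108, 1.295, 78.541, -3.26], TCP at [0.203, -0.617, 0.223] pointing down, gripper open.
Joint ranges: [-163.93, 163.93], [-17.29, 119.83], [-79.2, 71.16], [3.27, 140.29], [-89.18, 269.18], [5.43, 117.66], [-154.24, 154.24]. Speed limits (degrees/s): [147.25, 147.25, 180, 180, 180, 180, 180].

### API

Orientations are given as [roll, pitch, yaw] about the fixed x, y, z axes, in that order (R = Rz(yaw) Ry(pitch) Rx(roll)).
In Python, from cell import get_obs, eyes, env gives the robot as it stands.
- The arm moves only by the tool servo_tool, never from a script. Its argument "series" is a list that holds one entry, the list of rows, each a list of 7 numbers: the shift along the tool's x, y, z in units of 300 mm (1.0 is 300 mm), then the turn, a rotation vector about the tool's x, y, z in units of pi rad (1.0 is pi rad), then the opening, from 0 (shut) to 1 (fully open). In form: [[[tx, ty, tz, wx, wy, wz, gripper], ...]]. A call has 1 to 12 rows; each row is the pose to reach, as a shift and turn from the pose commanded when the call began, along the tool's axes at that moment, turning the shorter way round; what a row does not reach only later rows make up. A row lasts 1/12 s, in which the tool goes at most 41.7 mm and 7.16 degrees, less where a joint would pass 70% of its speed; a pose out of reach is approached as far as the arm can. A call with a number of a shift or a turn outside -1 to 1 is refused whole. A call with a gripper value outside its range is refused whole. The fingers move at their own pace and stop on an object; "grip_force" is the grip in N (left out, the last holds). Time passes only in rows, so rows that repeat a pose let the fingers close. It gives the time, the measured TCP pose, the force, the opening and the grip force at its end, in the units of the state.
- get_obs(): the state, without advancing time (a new reading comes with each control period).
- eyes.read_camera(name): name is "scene" or "top"; returns a dict with "frame" (400x640x3 uint8, red, green, blue), "depth" (400x640 float32, m along the optical axis (not along the pixel's ray), 0 where there is no reading), "fx", "fy", "cx", "cy" (pixels), "origin" and "rotation" of the camera in the world. Camera axes: x right, y down, z forward; pixel columns grow to the right and rows downward; lengths in m; the calibration is good to about 2 mm. A picture is of the moment at which its call begins.
- env.sign_off(): hands the job in; it is judged then, once.
The state is a dict: "time_s": time; "qpos": joint angles; "joint_velocities": joint speeds; "effort": joint torques, N m; "tool_pos": TCP position; "tool_rot": TCP orientation; "force": force on the tool from outside, world axes, zero at the start; "wrist_torque": the same for the moment, N m; "grip_width": finger opening in m; "grasp_force": force on a finger pad.
Only numpy, scipy, OpenCV 4.12 (cv2) and the standard library are available. Lean on these libraries where they do the work, as an engineer would, in place of code of your own. Each camera call takes 0.05 s, during which the arm holds its last target. There are 200 camera calls.

## Working session

There is one attempt and no reset: what is moved stays moved. The work goes in short steps, Python scripts to look and compute and a tool call to move; the robot and the scene stay as the last step left them, time stands still between calls to the robot, and variables do not carry over. Pictures are saved under pics/ and viewed, at most 10 in all, crops included, and the job is handed in when it is done.

Besides the shell and the picture viewer there is one more tool, called after ">>>" as a command line: name --argument value ..., lists and objects as JSON in quotes. servo_tool: Moves the arm, as the interface text tells. Shifts and turns lie within -1 to 1; 1 stands for 300 mm of shift or pi rad of turn. Its arguments: {"type":"object","properties":{"series":{"type":"array"},"grip_force":{"type":"number"}},"required":["series"]}

```bash
mkdir -p pics; ls; python3 - <<'E'
from cell import get_obs, eyes, env
import cv2,numpy as np
o=get_obs(); print(o)
for n in ("top","scene"):
    c=eyes.read_camera(n); cv2.imwrite(f"pics/{n}0.png",c["frame"][...,::-1]); np.savez(f"{n}0.npz",**c)
    print(n,c["fx"],c["cx"],c["cy"],c["origin"],c["rotation"])
E
```

```text
pics
{'time_s': 0.0, 'qpos': array([72.59995408, 18.43598066, -4.01525899, 83.17450967,  1.29645633,
       78.54086596, -3.25930974]), 'joint_velocities': array([ 0.02253742,  0.05751069,  0.03337052,  0.03599576,  0.07820607,
        0.02776068, -0.07331384]), 'effort': array([-4.50955504e-04, -4.91294968e+01, -4.04618857e-01, -3.12530065e+01,
       -6.41140994e-02,  4.37477406e-02,  2.22870767e-04]), 'tool_pos': array([ 0.20287113, -0.61695129,  0.22149982]), 'tool_rot': array([-1.79893966e+02,  7.30009185e-03,  1.82105157e+01]), 'force': array([0.11621423, 0.28932709, 1.09995284]), 'wrist_torque': array([-0.00130078,  0.04499551,  0.0502606 ]), 'grasp_force': 0.0, 'grip_width': 0.08680004135117653}
top 390.5837053801467 313.0870467343097 196.69585303199767 [ 0.47759283 -0.02456084  0.8889613 ] [-172.28806647   -1.35230051  -90.8276868 ]
scene 391.01456926221044 325.84853253599346 195.55858621253967 [-0.03927993  0.38321029  0.52754416] [-123.21853287    1.13851003 -125.76932349]
```

View pics/top0.png

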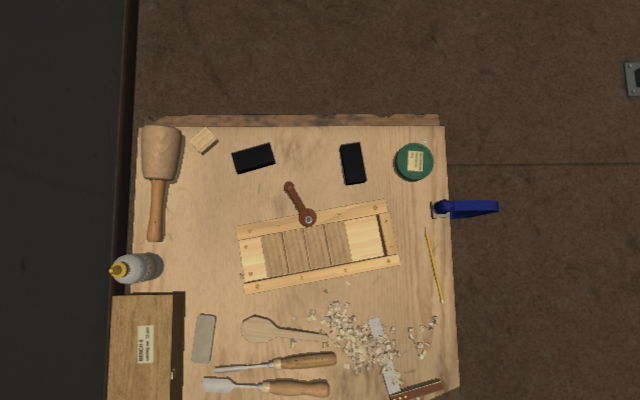

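View pics/scene0.png

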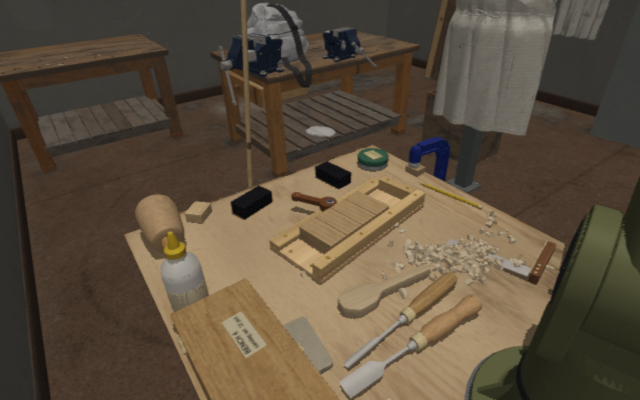

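The top view shows the jig with its open end at left (~240,250) and end stop at right (~388,230). The four blanks span columns 262–352, the cam pivot is at (308,218), and the lever end is at (289,186). The spare block is at (204,140) and the tin at (415,161). The two black blocks at (253,158) and (352,163) are decoys. The real blank_4 is the leftmost wooden block in the channel, at (273,254), which I'll confirm in a crop.

```bash
cat > h.py <<'E'
import numpy as np,cv2
from scipy.spatial.transform import Rotation as R
def cam(c):
    return R.from_euler('xyz',c["rotation"],degrees=True).as_matrix() if np.size(c["rotation"])==3 else np.array(c["rotation"])
def ray(c,u,v,z):
    d=cam(c)@np.array([(u-c["cx"])/c["fx"],(v-c["cy"])/c["fy"],1.]); o=np.array(c["origin"])
    return o+d*(z-o[2])/d[2]
def proj(c,p):
    q=cam(c).T@(np.array(p)-c["origin"]); return c["cx"]+c["fx"]*q[0]/q[2],c["cy"]+c["fy"]*q[1]/q[2]
def cloud(c):
    v,u=np.mgrid[:400,:640]; d=c["depth"]
    P=np.stack([(u-c["cx"])/c["fx"]*d,(v-c["cy"])/c["fy"]*d,d],-1)
    return P@cam(c).T+c["origin"]
E
python3 - <<'E'
from h import *
c=dict(np.load("top0.npz"))
im=c["frame"][170:300,220:420,::-1]
cv2.imwrite("pics/crop1.png",cv2.resize(im,None,fx=4,fy=4,interpolation=cv2.INTER_CUBIC))
P=cloud(c); 
for u,v in((220,330),(372,264),(388,230),(300,250),(372,240),(308,218),(290,190),(253,158),(415,161)): print(u,v,P[v,u].round(4))
Z=P[...,2]; reg=np.zeros(Z.shape,bool); reg[190:300,225:410]=1
print(np.histogram(Z[reg],bins=np.arange(-.01,.06,.002)))
E
```

```text
220 330 [0.3063 0.1602 0.0007]
372 264 [ 0.4449 -0.1704  0.0428]
388 230 [ 0.5173 -0.2088  0.0385]
300 250 [ 0.4768 -0.0164  0.0439]
372 240 [ 0.4967 -0.1775  0.0124]
308 218 [ 0.5447 -0.0344  0.0518]
290 190 [0.6074 0.0042 0.0421]
253 158 [0.6817 0.0864 0.034 ]
415 161 [ 0.6725 -0.2783  0.03  ]
(array([   0,    0,   18,  448, 3010, 4338, 1446,  105,   15,  111,  680,
       1161,  453,   53,   18,   90,  562,  930,  425,   57,   21,   19,
         30,  106,  744, 1362, 1532, 1864,  613,   55,    6,    3,    0,
          0]), array([-0.01 , -0.008, -0.006, -0.004, -0.002,  0.   ,  0.002,  0.004,
        0.006,  0.008,  0.01 ,  0.012,  0.014,  0.016,  0.018,  0.02 ,
        0.022,  0.024,  0.026,  0.028,  0.03 ,  0.032,  0.034,  0.036,
        0.038,  0.04 ,  0.042,  0.044,  0.046,  0.048,  0.05 ,  0.052,
        0.054,  0.056,  0.058]))
```

View pics/crop1.png

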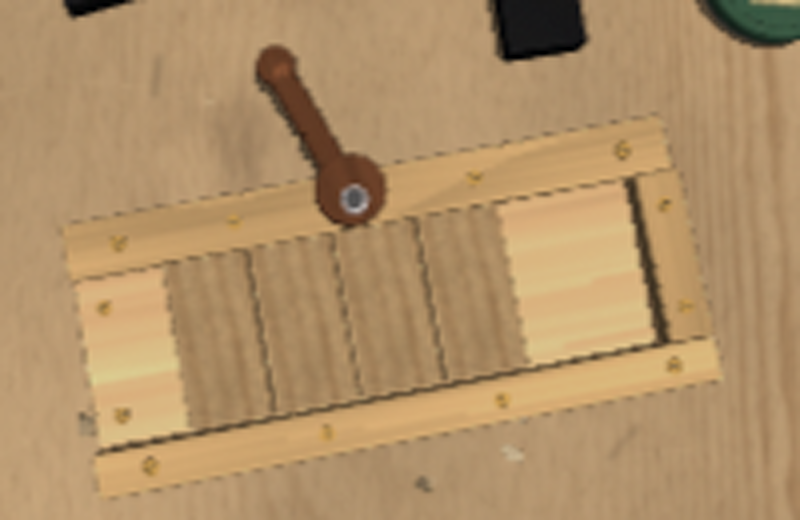

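The crop confirms it: the four wooden blanks sit in the channel, and blank_4 is the leftmost (crop ~(220,340)), with a free rear face from (165,265) to (188,432). The black blocks lie outside the jig, so they are ruled out. Pivot is at (354,198), lever end at (275,65).

```bash
cat >> h.py <<'E'
def cr(c,x,y,z): return ray(c,220+(x+.5)/4-.5,170+(y+.5)/4-.5,z)
E
python3 - <<'E'
from h import *
c=dict(np.load("top0.npz"))
# jig-frame model points: fence outer corners, rail outer corners, (top heights)
pts=[(100,496,.04,-.17,-.0705),(720,380,.04,.17,-.0705),(65,225,.024,-.17,.0785),(660,115,.024,.17,.0785),(628,180,.04,.145,None),(660,342,.04,.145,None)]
W=np.array([cr(c,p[0],p[1],p[2])[:2] for p in pts[:4]]);J=np.array([p[3:] for p in pts[:4]])
jm,wm=J.mean(0),W.mean(0)
A=(J-jm).T@(W-wm); th=np.arctan2(A[0,1]-A[1,0],A[0,0]+A[1,1])
Rm=np.array([[np.cos(th),-np.sin(th)],[np.sin(th),np.cos(th)]]); t=wm-Rm@jm
print("jig",t.round(4),"yaw",np.degrees(th).round(2)); print((1e3*((W-t)@Rm-J)).round(1))
np.savez("jig.npz",R=Rm,t=t)
for n,x,y,z in(("rearA",165,265,.044),("rearB",188,432,.044),("front A",502,205,.044),("frontB",527,365,.044),("stopA",628,180,.04),("stopB",658,342,.04),("pivot",354,198,.047),("lever",276,66,.041),("fence in",105,450,.04),("fi2",655,342,.04)):
    w=cr(c,x,y,z)[:2]; print(n,w.round(4),((w-t)@Rm*1e3).round(1))
# same with scene view: depth points
s=dict(np.load("scene0.npz"))
for n,jx,jy,z in (("c",-.17,.0785,.024),("c",-.17,-.0705,.04),("c",.17,-.0705,.04),("c",.17,.0785,.024)): print(np.round(proj(s,[*(Rm@[jx,jy]+t),z]),1))
P=cloud(c)
m=cv2.inRange(c["frame"],(40,80,40),(0,0,0))
for n,u,v,z in(("tin",415,161,.029),("spare",204,140,.024),("black1",253,158,.03),("black2",352,163,.03)):
    w=ray(c,u,v,z)[:2]; print(n,w.round(3),((w-t)@Rm*1e3).round(0))
E
```

```text
jig [ 0.4836 -0.0536] yaw -80.46
[[ 1.   1.1]
 [-2.3  0.7]
 [ 2.4 -1.7]
 [-1.1 -0.1]]
rearA [0.5081 0.0672] [-115.1   44.3]
rearB [0.4199 0.0548] [-117.5  -44.8]
front A [ 0.538  -0.1149] [69.5 43.6]
frontB [ 0.4522 -0.1261] [ 66.3 -43. ]
stopA [ 0.5511 -0.1848] [140.5  44.9]
stopB [ 0.4632 -0.1979] [138.9 -43.9]
pivot [ 0.5426 -0.0347] [-8.9 61.4]
lever [0.6162 0.0072] [-38.  140.9]
fence in [0.4109 0.0991] [-162.6  -46.3]
fi2 [ 0.4633 -0.1962] [137.3 -43.7]
[268.2 238.6]
[319.7 268.4]
[425.8 192.4]
[374.2 176. ]
tin [ 0.673 -0.279] [253. 149.]
spare [0.727 0.199] [-208.  282.]
black1 [0.683 0.087] [-106.  220.]
black2 [ 0.669 -0.135] [111. 170.]
```

```bash
cat >> h.py <<'E'
_j=None
def jig(x,y):
    d=np.load("jig.npz"); return d["R"]@[x,y]+d["t"]
def rows(p0,yaw0,targets):
    """p0 commanded xyz, yaw0 deg; targets (x,y,z,yaw) -> rounded row numbers"""
    a=np.radians(yaw0); M=np.array([[np.cos(a),np.sin(a),0],[np.sin(a),-np.cos(a),0],[0,0,-1]])
    for t in targets:
        s=(M.T@(np.array(t[:3])-p0))/.3; w=-((t[3]-yaw0+180)%360-180)/180
        print([round(float(k),4) for k in s],0,0,round(w,4))
E
python3 - <<'E'
from h import *
p=[(.203,-.617,.223),(.39,-.38,.22),(.47,-.13,.2),(*jig(-.150,0),.1)];y=[18.21,48,78,99.54]
for i in range(3): rows(p[i],y[i],[(*p[i+1],y[i+1])])
print(p[3])
E
```

```text
[0.839, -0.5556, 0.01] 0 0 -0.1655
[0.7977, -0.3594, 0.0667] 0 0 -0.1667
[0.7234, -0.1923, 0.3333] 0 0 -0.1197
(np.float64(0.458685893917831), np.float64(0.09428054263809005), 0.1)
```

>>> servo_tool --series '[[[0.839,-0.5556,0.01,0,0,-0.1655,0.35],[0.839,-0.5556,0.01,0,0,-0.1655,0.35],[0.839,-0.5556,0.01,0,0,-0.1655,0.35],[0.839,-0.5556,0.01,0,0,-0.1655,0.35],[0.839,-0.5556,0.01,0,0,-0.1655,0.35],[0.839,-0.5556,0.01,0,0,-0.1655,0.35],[0.839,-0.5556,0.01,0,0,-0.1655,0.35],[0.839,-0.5556,0.01,0,0,-0.1655,0.35],[0.839,-0.5556,0.01,0,0,-0.1655,0.35],[0.839,-0.5556,0.01,0,0,-0.1655,0.35]]]'

```text
time_s: 0.93
tool_pos: [0.3901, -0.3802, 0.2193]
tool_rot: [-180.0, 0.0, 48.1]
force: [-0.6, -0.5, 0.6]
grip_width: 0.0327
grasp_force: 0.0
```

>>> servo_tool --series '[[[0.7977,-0.3594,0.0667,0,0,-0.1667,0.35],[0.7977,-0.3594,0.0667,0,0,-0.1667,0.35],[0.7977,-0.3594,0.0667,0,0,-0.1667,0.35],[0.7977,-0.3594,0.0667,0,0,-0.1667,0.35],[0.7977,-0.3594,0.0667,0,0,-0.1667,0.35],[0.7977,-0.3594,0.0667,0,0,-0.1667,0.35],[0.7977,-0.3594,0.0667,0,0,-0.1667,0.35],[0.7977,-0.3594,0.0667,0,0,-0.1667,0.35],[0.7977,-0.3594,0.0667,0,0,-0.1667,0.35]]]'

```text
time_s: 1.68
tool_pos: [0.4697, -0.1322, 0.1994]
tool_rot: [-180.0, 0.1, 77.9]
force: [-1.0, -1.4, 0.2]
grip_width: 0.0303
grasp_force: 0.0
```

>>> servo_tool --series '[[[0.7234,-0.1923,0.3333,0,0,-0.1197,0.35],[0.7234,-0.1923,0.3333,0,0,-0.1197,0.35],[0.7234,-0.1923,0.3333,0,0,-0.1197,0.35],[0.7234,-0.1923,0.3333,0,0,-0.1197,0.35],[0.7234,-0.1923,0.3333,0,0,-0.1197,0.35],[0.7234,-0.1923,0.3333,0,0,-0.1197,0.35],[0.7234,-0.1923,0.3333,0,0,-0.1197,0.35],[0.7234,-0.1923,0.3333,0,0,-0.1197,0.35],[0.7234,-0.1923,0.3333,0,0,-0.1197,0.35]]]'

```text
time_s: 2.43
tool_pos: [0.4595, 0.0908, 0.0995]
tool_rot: [-180.0, 0.0, 99.3]
force: [0.0, -0.7, 1.4]
grip_width: 0.0304
grasp_force: 0.0
```

>>> servo_tool --series '[[[0,0,0.09,0,0,0,0.35],[0,0,0.18,0,0,0,0.35],[0,0,0.23,0,0,0,0.35],[0,0,0.26,0,0,0,0.35],[0,0,0.26,0,0,0,0.35],[0,0,0.26,0,0,0,0.35]]]'

```text
time_s: 2.93
tool_pos: [0.4595, 0.0923, 0.0219]
tool_rot: [180.0, 0.0, 99.4]
force: [0.1, 0.1, 0.3]
grip_width: 0.0306
grasp_force: 0.0
```

```bash
python3 - <<'E'
from h import *
from cell import get_obs,eyes
o=get_obs(); print(o["tool_pos"].round(4),o["tool_rot"].round(2),o["force"].round(1))
d=np.load("jig.npz"); print(((o["tool_pos"][:2]-d["t"])@d["R"]*1e3).round(1))
a=eyes.read_camera("scene")["frame"][130:300,240:460,::-1]
cv2.imwrite("pics/v1.png",cv2.resize(a,None,fx=3.5,fy=3.5,interpolation=cv2.INTER_CUBIC))
E
```

```text
[0.4595 0.0923 0.0219] [1.7999e+02 2.0000e-02 9.9400e+01] [0.1 0.1 0.3]
[-147.9    0.5]
```

View pics/v1.png

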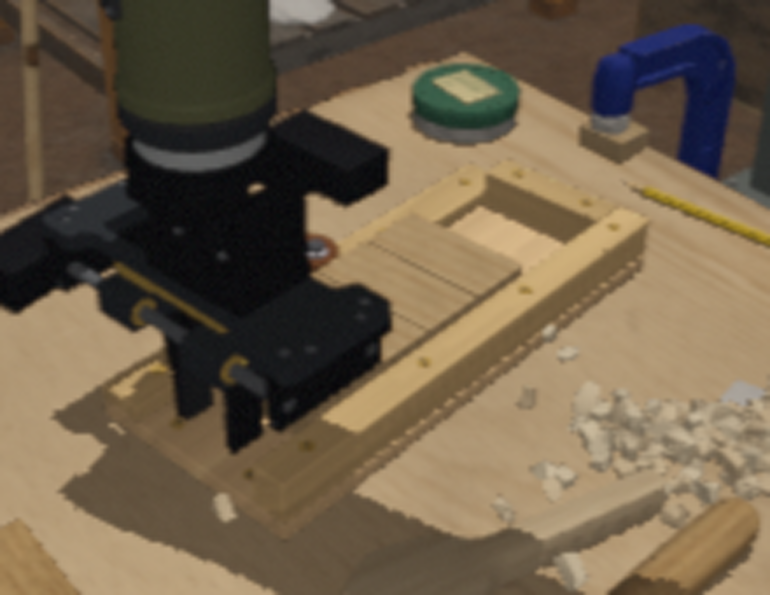

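The picture shows both fingertips, at (180,400) and (240,430), in the channel behind the row and clear of the fence and rail. I'll push along the channel, which is tool -x.

>>> servo_tool --series '[[[-0.0167,0,0,0,0,0,0.35],[-0.033,0,0,0,0,0,0.35],[-0.05,0,0,0,0,0,0.35],[-0.06,0,0,0,0,0,0.35],[-0.07,0,0,0,0,0,0.35],[-0.08,0,0,0,0,0,0.35],[-0.09,0,0,0,0,0,0.35],[-0.1,0,0,0,0,0,0.35],[-0.115,0,0,0,0,0,0.35],[-0.13,0,0,0,0,0,0.35],[-0.145,0,0,0,0,0,0.35],[-0.16,0,0,0,0,0,0.35]]]'

```text
time_s: 3.98
tool_pos: [0.4669, 0.0461, 0.0216]
tool_rot: [180.0, -0.0, 99.6]
force: [-1.1, 2.6, 2.9]
grip_width: 0.0307
grasp_force: 1.6
```

>>> servo_tool --series '[[[-0.012,0,0,0,0,0,0.35],[-0.024,0,0,0,0,0,0.35],[-0.036,0,0,0,0,0,0.35],[-0.048,0,0,0,0,0,0.35],[-0.06,0,0,0,0,0,0.35],[-0.072,0,0,0,0,0,0.35],[-0.084,0,0,0,0,0,0.35],[-0.096,0,0,0,0,0,0.35],[-0.108,0,0,0,0,0,0.35],[-0.12,0,0,0,0,0,0.35]]]'

```text
time_s: 4.82
tool_pos: [0.4727, 0.0105, 0.0215]
tool_rot: [-180.0, 0.0, 99.6]
force: [-1.2, 3.2, 2.6]
grip_width: 0.0305
grasp_force: 1.6
```

>>> servo_tool --series '[[[-0.008,0,0,0,0,0,0.35],[-0.016,0,0,0,0,0,0.35],[-0.022,0,0,0,0,0,0.35],[-0.028,0,0,0,0,0,0.35],[-0.034,0,0,0,0,0,0.35],[-0.04,0,0,0,0,0,0.35],[-0.045,0,0,0,0,0,0.35],[-0.05,0,0,0,0,0,0.35]]]'

```text
time_s: 5.48
tool_pos: [0.4752, -0.004, 0.0215]
tool_rot: [-180.0, 0.0, 99.6]
force: [-1.0, 3.3, 2.5]
grip_width: 0.0307
grasp_force: 1.5
```

>>> servo_tool --series '[[[-0.003,0,0,0,0,0,0.35],[-0.006,0,0,0,0,0,0.35],[-0.009,0,0,0,0,0,0.35],[-0.012,0,0,0,0,0,0.35]]]'

```text
time_s: 5.82
tool_pos: [0.4756, -0.0069, 0.0215]
tool_rot: [-180.0, -0.0, 99.6]
force: [-0.6, 5.9, 2.6]
grip_width: 0.0304
grasp_force: 3.1
```

>>> servo_tool --series '[[[-0.003,0,0,0,0,0,0.35],[-0.006,0,0,0,0,0,0.35],[-0.006,0,0,0,0,0,0.35]]]'

```text
time_s: 6.07
tool_pos: [0.4757, -0.0069, 0.0215]
tool_rot: [-180.0, -0.2, 99.6]
force: [-1.9, 8.5, 5.0]
grip_width: 0.0306
grasp_force: 4.1
```

>>> servo_tool --series '[[[-0.003,0,0,0,0,0,0.35],[-0.006,0,0,0,0,0,0.35],[-0.006,0,0,0,0,0,0.35]]]'

```text
time_s: 6.32
tool_pos: [0.4756, -0.0069, 0.0215]
tool_rot: [-180.0, -0.3, 99.6]
force: [-3.5, 12.3, 4.6]
grip_width: 0.0304
grasp_force: 6.0
```

>>> servo_tool --series '[[[-0.005,0,0,0,0,0,0.35],[-0.008,0,0,0,0,0,0.35],[-0.008,0,0,0,0,0,0.35],[-0.008,0,0,0,0,0,0.35]]]'

```text
time_s: 6.65
tool_pos: [0.4756, -0.007, 0.0216]
tool_rot: [-179.9, -0.4, 99.7]
force: [-4.1, 16.8, 7.0]
grip_width: 0.0304
grasp_force: 8.5
```

>>> servo_tool --series '[[[0.01,0,0,0,0,0,0.35],[0.03,0,0,0,0,0,0.35],[0.07,0,0,0,0,0,0.35],[0.108,0,0,0,0,0,0.35],[0.108,0,-0.1,0,0,0,0.2],[0.108,0,-0.2,0,0,0,0],[0.308,0,-0.26,0,0,0,0],[0.508,0,-0.26,0,0,0,0],[0.508,0,-0.26,0,0,0,0],[0.508,0,-0.26,0,0,0,0]]]'

```text
time_s: 7.48
tool_pos: [0.45, 0.1456, 0.101]
tool_rot: [179.8, -0.2, 100.1]
force: [-0.4, 1.2, 0.4]
grip_width: 0.0023
grasp_force: 0.0
```

```bash
python3 - <<'E'
from h import *
from cell import get_obs,eyes
o=get_obs(); print(o["tool_pos"].round(4),o["tool_rot"].round(2),o["force"].round(1),o["qpos"].round(0))
c=eyes.read_camera("top"); np.savez("top1.npz",**c)
a=c["frame"][170:300,220:420,::-1]
cv2.imwrite("pics/v2.png",cv2.resize(a,None,fx=4,fy=4,interpolation=cv2.INTER_CUBIC))
E
```

```text
[0.45   0.1456 0.101 ] [ 1.7982e+02 -1.5000e-01  1.0015e+02] [-0.4  1.2  0.4] [ 28.   6. -50. 115.   5.  61. -15.]
```

View pics/v2.png

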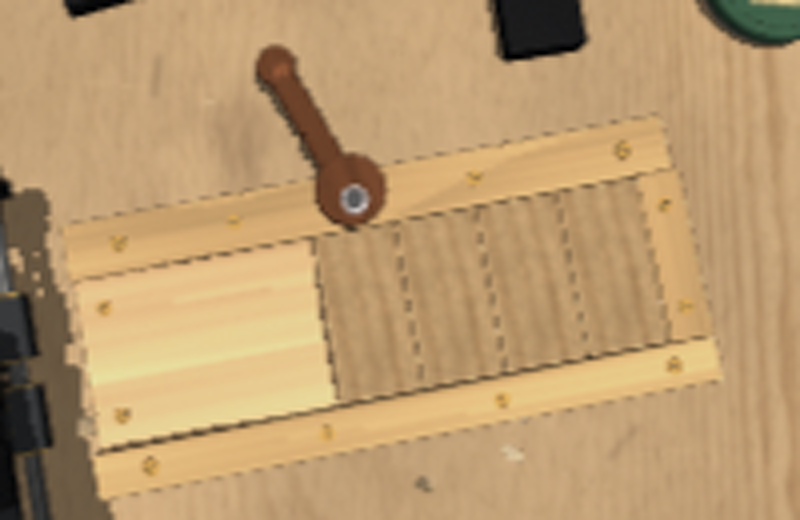

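The row is tight: no gap at the stop (crop ~(660,260)), blank_4's rear face runs from (315,240) to (335,403), and the lever hasn't moved. Next is the lever.

```bash
cat >> h.py <<'E'
PIV=np.array([-.009,.062])
def lev(phi,off,z,r=.066):
    a=np.radians(phi); u=np.array([np.cos(a),np.sin(a)]); n=np.array([-u[1],u[0]])
    return (*jig(*(PIV+r*u-off*n)),z,phi+90-80.46)
E
python3 - <<'E'
from h import *
from cell import get_obs
o=get_obs(); print(o["tool_pos"].round(4),o["tool_rot"].round(2))
p=(*jig(-.1938,0),.1); print(p)
A=lev(110,.037,.12); print("A",A)
rows(p,99.54,[A,(*A[:2],.031,A[3])])
print("sweep"); B=(*A[:2],.031)
rows(B,A[3],[lev(110,.025,.031)]+[lev(110+4*k,.020,.031) for k in range(0,11)])
C=lev(150,.020,.031); print(C)
rows(C[:3],C[3],[lev(150+3*k,.020,.031) for k in range(1,13)])
E
```

```text
[0.4506 0.1416 0.1003] [ 1.7990e+02 -1.0000e-02  1.0002e+02]
(np.float64(0.45142391434058876), np.float64(0.13747433446770044), 0.1)
A (np.float64(0.6188682962236711), np.float64(-0.03413403875873898), 0.12, 119.54)
[-0.6566, 0.4556, -0.0667] 0 0 -0.1111
[-0.6566, 0.4556, 0.23] 0 0 -0.1111
sweep
[0.04, -0.0, 0.0] 0 0 -0.0
[0.0567, -0.0, 0.0] 0 0 -0.0
[0.0722, 0.0041, 0.0] 0 0 -0.0222
[0.0879, 0.0071, 0.0] 0 0 -0.0444
[0.1039, 0.009, 0.0] 0 0 -0.0667
[0.1199, 0.0098, 0.0] 0 0 -0.0889
[0.1359, 0.0095, 0.0] 0 0 -0.1111
[0.1519, 0.0081, 0.0] 0 0 -0.1333
[0.1678, 0.0055, 0.0] 0 0 -0.1556
[0.1834, 0.0019, 0.0] 0 0 -0.1778
[0.1987, -0.0028, 0.0] 0 0 -0.2
[0.2137, -0.0086, 0.0] 0 0 -0.2222
(np.float64(0.5850107724490566), np.float64(0.02035961697951537), 0.031, 159.54000000000002)
[0.0116, 0.0032, 0.0] 0 0 -0.0167
[0.0234, 0.0058, 0.0] 0 0 -0.0333
[0.0352, 0.0077, 0.0] 0 0 -0.05
[0.0472, 0.0091, 0.0] 0 0 -0.0667
[0.0592, 0.0098, 0.0] 0 0 -0.0833
[0.0712, 0.0098, 0.0] 0 0 -0.1
[0.0833, 0.0093, 0.0] 0 0 -0.1167
[0.0952, 0.0081, 0.0] 0 0 -0.1333
[0.1071, 0.0063, 0.0] 0 0 -0.15
[0.1189, 0.0039, 0.0] 0 0 -0.1667
[0.1306, 0.0008, 0.0] 0 0 -0.1833
[0.142, -0.0028, 0.0] 0 0 -0.2
```

>>> servo_tool --series '[[[-0.1,0.07,-0.0667,0,0,-0.02,0],[-0.2,0.14,-0.0667,0,0,-0.04,0],[-0.3,0.21,-0.0667,0,0,-0.06,0],[-0.4,0.28,-0.0667,0,0,-0.08,0],[-0.5,0.35,-0.0667,0,0,-0.1,0],[-0.6,0.42,-0.0667,0,0,-0.1111,0],[-0.6566,0.4556,-0.0667,0,0,-0.1111,0],[-0.6566,0.4556,-0.0667,0,0,-0.1111,0],[-0.6566,0.4556,-0.0667,0,0,-0.1111,0],[-0.6566,0.4556,-0.0667,0,0,-0.1111,0],[-0.6566,0.4556,-0.0667,0,0,-0.1111,0]]]'

```text
time_s: 8.45
tool_pos: [0.618, -0.0332, 0.1194]
tool_rot: [-180.0, -0.0, 119.7]
force: [-0.3, -0.0, 0.3]
grip_width: 0.0009
grasp_force: 0.0
```

>>> servo_tool --series '[[[0,0,0.1,0,0,0,0],[0,0,0.2,0,0,0,0],[0,0,0.26,0,0,0,0],[0,0,0.2967,0,0,0,0],[0,0,0.2967,0,0,0,0],[0,0,0.2967,0,0,0,0]]]'

```text
time_s: 8.95
tool_pos: [0.6189, -0.0339, 0.031]
tool_rot: [180.0, 0.0, 119.6]
force: [0.8, -0.4, 1.2]
grip_width: 0.0006
grasp_force: 0.0
```

```bash
python3 - <<'E'
from h import *
from cell import get_obs,eyes
o=get_obs(); print(o["tool_pos"].round(4),o["tool_rot"].round(2),o["force"].round(1),o["qpos"].round(0))
a=eyes.read_camera("scene")["frame"][130:300,240:460,::-1]
cv2.imwrite("pics/v3.png",cv2.resize(a,None,fx=3.5,fy=3.5,interpolation=cv2.INTER_CUBIC))
E
```

```text
[ 0.6189 -0.0339  0.031 ] [1.7999e+02 1.0000e-02 1.1962e+02] [ 0.8 -0.4  1.2] [ 33.  30. -40.  98.  22.  60.  15.]
```

View pics/v3.png

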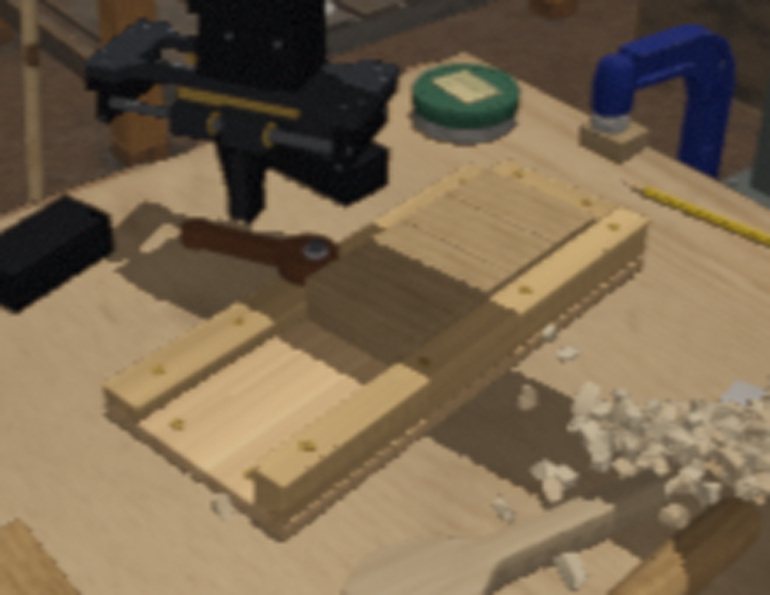

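The closed fingertips at (240,200) sit just behind the lever (end at (195,232)), on the side to push from, and nothing has been disturbed. Now I'll sweep the lever.

>>> servo_tool --series '[[[0.04,0,0,0,0,0,0],[0.0567,0,0,0,0,0,0],[0.0722,0.0041,0,0,0,-0.0222,0],[0.0879,0.0071,0,0,0,-0.0444,0],[0.1039,0.009,0,0,0,-0.0667,0],[0.1199,0.0098,0,0,0,-0.0889,0],[0.1359,0.0095,0,0,0,-0.1111,0],[0.1519,0.0081,0,0,0,-0.1333,0],[0.1678,0.0055,0,0,0,-0.1556,0],[0.1834,0.0019,0,0,0,-0.1778,0],[0.1987,-0.0028,0,0,0,-0.2,0],[0.2137,-0.0086,0,0,0,-0.2222,0]]]'

```text
time_s: 10.0
tool_pos: [0.5858, 0.0213, 0.0319]
tool_rot: [179.9, 0.2, 159.8]
force: [1.3, 0.2, -0.3]
grip_width: 0.0006
grasp_force: 0.4
```

>>> servo_tool --series '[[[0.0116,0.0032,0,0,0,-0.0167,0],[0.0234,0.0058,0,0,0,-0.0333,0],[0.0352,0.0077,0,0,0,-0.05,0],[0.0352,0.0077,0,0,0,-0.05,0]]]'

```text
time_s: 10.33
tool_pos: [0.5759, 0.0272, 0.0316]
tool_rot: [180.0, 0.1, 168.7]
force: [0.5, -0.7, 0.9]
grip_width: 0.0005
grasp_force: 0.0
```

>>> servo_tool --series '[[[0.0116,0.0032,0,0,0,-0.0167,0],[0.0234,0.0058,0,0,0,-0.0333,0],[0.0234,0.0058,0,0,0,-0.0333,0]]]'

```text
time_s: 10.58
tool_pos: [0.5695, 0.0297, 0.0313]
tool_rot: [-180.0, 0.1, 174.6]
force: [0.3, -0.2, -0.2]
grip_width: 0.0006
grasp_force: 0.0
```

>>> servo_tool --series '[[[0.0116,0.0032,0,0,0,-0.0167,0],[0.0234,0.0058,0,0,0,-0.0333,0],[0.0234,0.0058,0,0,0,-0.0333,0]]]'

```text
time_s: 10.83
tool_pos: [0.5626, 0.0317, 0.031]
tool_rot: [-180.0, 0.0, -179.5]
force: [-0.4, 0.3, -0.2]
grip_width: 0.0006
grasp_force: 0.0
```

```bash
python3 - <<'E'
from h import *
from cell import get_obs,eyes
o=get_obs(); print(o["tool_pos"].round(4),o["force"].round(1),o["qpos"].round(0))
a=eyes.read_camera("scene")["frame"][130:300,240:460,::-1]
cv2.imwrite("pics/v4.png",cv2.resize(a,None,fx=3.5,fy=3.5,interpolation=cv2.INTER_CUBIC))
E
```

```text
[0.5626 0.0317 0.031 ] [-0.4  0.3 -0.2] [ 40.  29. -56. 106.  27.  60.  64.]
```

View pics/v4.png

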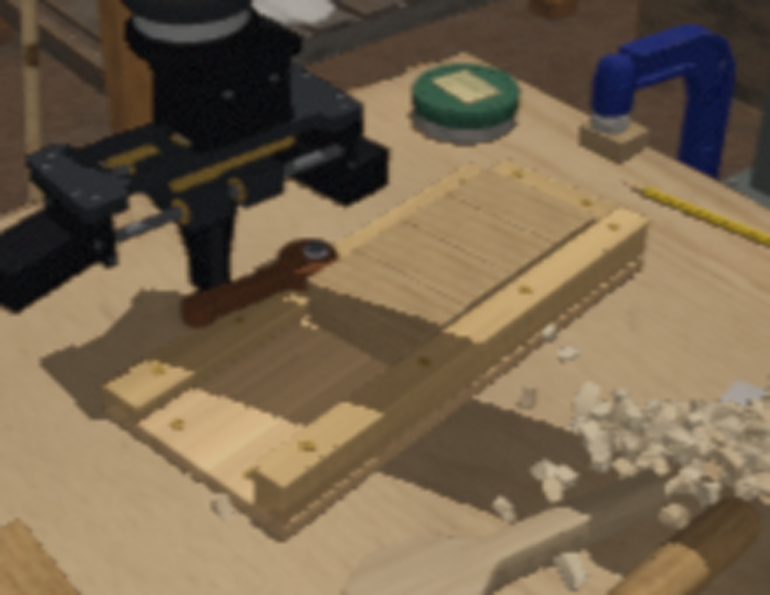

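The lever, from (310,250) to (195,315), has swung round ahead of the fingertips at (210,280). The blanks are still tight. I'll carry on until the force rises.

>>> servo_tool --series '[[[0.0116,0.0032,0,0,0,-0.0167,0],[0.0234,0.0058,0,0,0,-0.0333,0],[0.0234,0.0058,0,0,0,-0.0333,0]]]'

```text
time_s: 11.13
tool_pos: [0.557, 0.033, 0.031]
tool_rot: [-180.0, 0.2, -173.5]
force: [3.6, 0.4, -0.9]
grip_width: 0.0005
grasp_force: 1.9
```

>>> servo_tool --series '[[[0.008,0,0,0,0,0,0],[0.016,0,0,0,0,0,0],[0.016,0,0,0,0,0,0]]]'

```text
time_s: 11.38
tool_pos: [0.5538, 0.033, 0.0313]
tool_rot: [179.9, 0.4, -173.7]
force: [7.1, 1.7, -4.7]
grip_width: 0.0007
grasp_force: 3.8
```

```bash
python3 - <<'E'
from h import *
s=dict(np.load("top1.npz")); 
from cell import eyes
c=eyes.read_camera("scene")
m=cv2.inRange(cv2.cvtColor(c["frame"],cv2.COLOR_RGB2HSV),(0,90,40),(14,255,170)); m[:180]=0;m[250:]=0;m[:,:285]=0;m[:,345:]=0
v,u=np.nonzero(m); print(len(u)); d=np.load("jig.npz")
Q=np.array([(ray(c,a,b,.041)[:2]-d["t"])@d["R"]*1e3 for a,b in zip(u,v)])-PIV*1e3
i=np.linalg.norm(Q,axis=1); k=(i>35)&(i<100); print(k.sum(),Q[k].mean(0),i[k].max(),np.degrees(np.arctan2(*Q[k].mean(0)[::-1])))
E
```

```text
385
244 [-67.24478117  -2.44302009] 99.8001960978469 -177.91934477388304
```

>>> servo_tool --series '[[[0.004,0,0,0,0,0,0],[0.006,0,0,0,0,0,0],[0.006,0,0,0,0,0,0],[0.006,0,0,0,0,0,0]]]'

```text
time_s: 11.77
tool_pos: [0.5531, 0.0331, 0.0314]
tool_rot: [179.9, 0.5, -173.7]
force: [10.8, 2.6, -8.0]
grip_width: 0.0005
grasp_force: 5.2
```

>>> servo_tool --series '[[[-0.01,0,0,0,0,0,0],[-0.03,0,0,0,0,0,0],[-0.06,0,0,0,0,0,0],[-0.1,0,0,0,0,0,0],[-0.12,0,-0.1,0,0,0,0],[-0.22,0,-0.2,0,0,0,0],[-0.34,0,-0.3,0,0,0,0],[-0.44,0,-0.4,0,0,0,0],[-0.44,0,-0.4,0,0,0,0],[-0.44,0,-0.4,0,0,0,0],[-0.44,0,-0.4,0,0,0,0],[-0.44,0,-0.4,0,0,0,0]]]'

```text
time_s: 12.77
tool_pos: [0.6781, 0.047, 0.1484]
tool_rot: [-180.0, -0.3, -173.5]
force: [0.3, -0.3, -0.6]
grip_width: 0.0001
grasp_force: 0.0
```

```bash
python3 - <<'E'
from h import *
from cell import get_obs,eyes
o=get_obs(); print(o["tool_pos"].round(4),o["force"].round(1))
c=eyes.read_camera("top"); s=eyes.read_camera("scene")
a=cv2.resize(c["frame"][170:300,220:420,::-1],None,fx=3,fy=3,interpolation=cv2.INTER_CUBIC)
b=cv2.resize(s["frame"][170:260,260:440,::-1],(600,200),interpolation=cv2.INTER_CUBIC)
cv2.imwrite("pics/v5.png",np.vstack([a,b]))
E
```

```text
[0.6781 0.047  0.1484] [ 0.3 -0.3 -0.6]
```

View pics/v5.png

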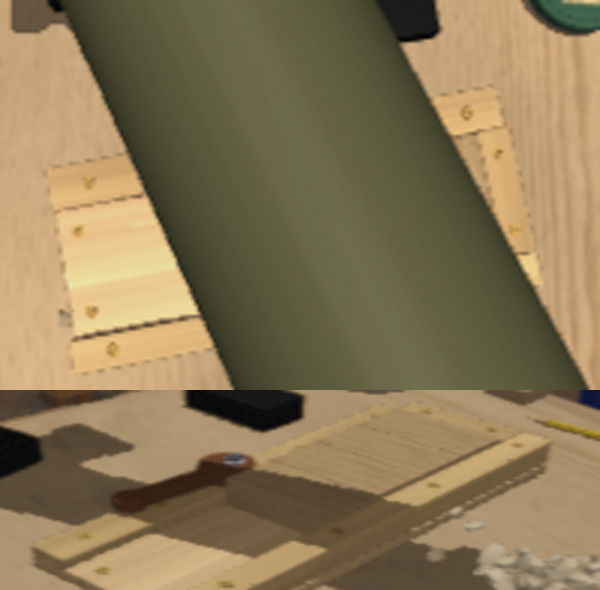

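The lever lies back along the rail (bottom view, (125,500) to (230,460)), and the blanks look tight at the stop. In the top view the arm covers the row. I'll take a final measurement from the scene camera.

```bash
python3 - <<'E'
from h import *
from cell import eyes,get_obs
c=eyes.read_camera("scene"); d=np.load("jig.npz")
m=cv2.inRange(cv2.cvtColor(c["frame"],cv2.COLOR_RGB2HSV),(0,90,40),(14,255,170)); m[:180]=0;m[250:]=0;m[:,:285]=0;m[:,345:]=0
v,u=np.nonzero(m)
Q=np.array([(ray(c,a,b,.041)[:2]-d["t"])@d["R"]*1e3 for a,b in zip(u,v)])-PIV*1e3
i=np.linalg.norm(Q,axis=1); k=(i>35)&(i<100); print(k.sum(),Q[k].mean(0),np.degrees(np.arctan2(*Q[k].mean(0)[::-1])))
# blank tops from depth
P=cloud(c); J=(P[...,:2]-d["t"])@d["R"]; Z=P[...,2]
for y in (-.03,0,.03):
    k=(abs(J[...,1]-y)<.01)&(abs(Z-.044)<.006)&(abs(J[...,0])<.2); print(y,np.percentile(J[k][:,0],[1,99])*1e3,Z[k].mean())
o=get_obs(); print(o["force"].round(1),abs(o["joint_velocities"]).max())
E
```

```text
234 [-68.27117505  -0.99899152] -179.16166796593112
-0.03 [-36.7829063 164.3888185] 0.04466452267130276
0 [-37.42745161 164.0537226 ] 0.04466894252071553
0.03 [-37.4015695  163.57146219] 0.04479770847270281
[-0.4  0.3  0.4] 0.6267757271524786
```

```bash
python3 -c "
from cell import env
print(env.sign_off())"
```

```text
the job is handed in; nothing more can be done
None
```

I pushed the four blanks tight and square against the end stop, swung the cam lever to about 1.3–1.4 rad with roughly 11 N so it stayed put, pulled the arm clear, and handed the job in; the hand-in gave no verdict, and I could not measure the cam's pressing force directly.

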